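Sweep the courgette slices off the board into the pan

ROBOT

A 6-joint arm with a two-finger parallel gripper is mounted at the origin on the work surface. World frame = base frame: x ahead of the robot, y to its left, z up, the work surface at z = 0. Lengths are in m, angles in degrees, forces in N, time in s.
With the tool pointing down it reaches from about 0.275 to 1 m from the base axis. Payload 8.4 kg.
Tool frame: the origin (TCP) lies at the very end of the fingers, on their centre line; the grasp point (between the pads) lies 19 mm behind it; z points along the fingers, y is the line along which they close (so a half turn about z gives the same grasp; the last joint's range is limited). The gripper opens to 85 mm and grips with 20 to 120 N. Pads are 22 mm wide; open, the fingers measure 114 mm over their backs; the gripper's body (76 mm by 85 mm) begins 54 mm behind the grasp point. The pads swing forward as they close: fully open they stand 13 mm farther back than shut.
Start: joints at [-70.21, 20.225, 93.587, -0, 66.188, -0.138], TCP at [0.213, -0.588, 0.231] pointing down, gripper open.
Joint ranges: [-150.9, 150.9], [-52.94, 120.26], [3.33, 152.33], [-74.26, 254.26], [0, 154.13], [-172.89, 172.89]. Speed limits (degrees/s): [127.2, 127.2, 159.86, 180, 180, 180].

INTERFACE

Orientations are given as [roll, pitch, yaw] about the fixed x, y, z axes, in that order (R = Rz(yaw) Ry(pitch) Rx(roll)).
In Python, from plant import * gives the robot as it stands. The module is installed in compiled form; this text tells all that it offers.
- The arm moves only by the tool jog_arm, never from a script. Its argument "motion" is a list of rows, each a list of 2 entries, a list of its own where there are three numbers: the shift along the tool's x, y, z scaled (see below), then the turn about the tool's z scaled (see below). A call has 1 to 20 rows; each row is the pose to reach, as a shift and turn from the pose commanded when the call began, along the tool's axes at that moment; what a row does not reach only later rows make up. The controller multiplies each number of a shift by 0.4 m and each number of a turn by 90 degrees. A row lasts 1/10 s, in which the tool goes at most 50 mm and 8.59 degrees, less where a joint would pass 70% of its speed; a pose out of reach is approached as far as the arm can. A call with a number of a shift or a turn outside -1 to 1 is refused whole. A call with a gripper value outside its range is refused whole. "gripper" is the opening, from -1 (shut) to 1 (fully open), set as the call begins (left out, the last holds). The fingers move at their own pace and stop on an object; the grip force is fixed at half the most. Time passes only in rows, so rows that repeat a pose let the fingers close. It gives the time, the measured TCP pose, the force, the opening and the grip force at its end, in the units of the state.
- read_state(): the state, without advancing time (a new reading comes with each control period).
- snapshot(name): name is "side" or "top"; returns the picture (480x640x3 uint8, blue, green, red); there is no depth.
- calibration(name): a dict with "K" (3x3 intrinsics, pixels), "dist" ([k1, k2, p1, p2, k3] as OpenCV has them; the pictures are not rectified), "rvec" (rotation vector, rad) and "tvec" (3), from world to camera coordinates, as OpenCV has them. Camera axes: x right, y down, z forward; pixel columns grow to the right and rows downward; lengths in m; the calibration is good to about 2 mm. A picture is of the moment at which its call begins. calibration takes no time and is no camera call.
- close_job(): hands the job in; it is judged then, once.
The state is a dict: "time": time; "joint_positions": joint angles; "qd": joint speeds; "tau": joint torques, N m; "ee_pos": TCP position; "tcp_rot": TCP orientation; "wrist_force": force on the tool from outside, world axes, zero at the start; "wrist_torque": the same for the moment, N m; "width": opening from 0.0 (shut) to 1.0 (fully open); "gripper_force": force on a finger pad.
Only numpy, scipy, OpenCV 4.12 (cv2) and the standard library are available. Lean on these libraries where they do the work, as an engineer would, in place of code of your own. Each camera call takes 0.05 s, during which the arm holds its last target. There are 200 camera calls.

TASK

Four courgette slices lie on the raised chopping board. Sweep all of them along the board and over its end into the steel pan hung there (not into the black scrap pan at the other end), pushing them with the fingers, never picking them up or carrying them. Leave the little bowl where it stands on the board, disturb nothing else on the worktop, and finish with the hand clear.

Things in the scene. Friction and masses are not known exactly. Their poses are not given: they have to be found in the camera images.
- station: prep station, fixed: wooden chopping board, 330 mm (its x) by 360 mm (its y), flat, no lip, 22 mm thick, top 110 mm above the worktop, on a steel frame. Origin on the worktop under the board's centre, z up. Beyond each end (y = +180 and -180 mm) a pan hangs on the frame, its rim tucked under the board's end 27 mm below the top, so what is pushed straight off the end drops into it
- steel_pan: rectangular stainless steel pan, fixed, empty, 326 mm (x) by 176 mm (y) over the rim, 65 mm deep; the well inside is 296 by 146 mm, walls and floor 3 mm, and begins directly below the end of the board. It hangs at either the +y or the -y end of the station. Origin under the middle of its floor, 18 mm above the worktop; axes parallel to the station's
- scrap_pan: black plastic scrap pan of the same outline, 78 mm deep, fixed, at the other end of the board, with two courgette stem ends and peel in it. Origin under the middle of its floor. No slice belongs in it
- slice_1: courgette (zucchini) slice, a flat disc 42 mm in diameter and 14 mm thick, about 20 g, dark green rim and pale faces, lying flat on the board at the start; origin at the middle of the disc (7 mm above the board), z is the disc's axis
- slice_2: courgette (zucchini) slice, a flat disc 42 mm in diameter and 14 mm thick, about 20 g, dark green rim and pale faces, lying flat on the board at the start; origin at the middle of the disc (7 mm above the board), z is the disc's axis
- slice_3: courgette (zucchini) slice, a flat disc 42 mm in diameter and 14 mm thick, about 20 g, dark green rim and pale faces, lying flat on the board at the start; origin at the middle of the disc (7 mm above the board), z is the disc's axis
- slice_4: courgette (zucchini) slice, a flat disc 42 mm in diameter and 14 mm thick, about 20 g, dark green rim and pale faces, lying flat on the board at the start; origin at the middle of the disc (7 mm above the board), z is the disc's axis
- bowl: small white bowl, 54 mm across the rim, 35 mm high, loose, standing on the board among the slices; origin at the centre of its underside. Slices and bowl lie in four rows along the board's y, at station x about -93, -31, 31 and 93 mm: the bowl is alone in its row, one row holds two slices 85 mm or more apart between centres
- courgette: uncut courgette, 160 mm long and 43 mm thick, lying on the worktop behind the board (farther from the robot); origin at the middle of its underside
- knife: chef's knife lying flat on the worktop beyond the right end of the station, pointing away from the robot, 300 mm long, 16 mm thick at the handle; origin near the bolster, blade towards its +y
- pepper_mill: wooden pepper mill, 168 mm high, 58 mm in diameter, standing on the worktop beyond the left end of the station; origin at the centre of its foot

How it is judged (in metres and radians):
At the end, for the whole second after the job is handed in: All four slices lie at rest in the well of the steel pan (centres within 150 mm of its middle along x and 76 mm along y, and less than 58 mm above its underside, so below the rim); the bowl stands upright on the board within 25 mm of where it was (x of slice_1 in the frame of steel_pan between -0.15 and 0.15 m and y of slice_1 in the frame of steel_pan between -0.076 and 0.076 m and z of each of slice_1, slice_2, slice_3, slice_4 in the frame of steel_pan below 0.058 m and linear speed of each of slice_1, slice_2, slice_3, slice_4 below 0.03 m/s and x of slice_2 in the frame of steel_pan between -0.15 and 0.15 m and y of slice_2 in the frame of steel_pan between -0.076 and 0.076 m and x of slice_3 in the frame of steel_pan between -0.15 and 0.15 m and y of slice_3 in the frame of steel_pan between -0.076 and 0.076 m and x of slice_4 in the frame of steel_pan between -0.15 and 0.15 m and y of slice_4 in the frame of steel_pan between -0.076 and 0.076 m and distance of bowl from where it was at the start of the episode below 0.025 m and angle between bowl's own z axis and vertical below 0.3 rad); the robot touches nothing.
It fails at once if a slice is lifted: its middle rises more than 35 mm above the top of the board (a disc lying flat has it at 7 mm, on edge at 21 mm) (height (world z) of any of slice_1, slice_2, slice_3, slice_4 above 0.145 m).
It fails at once if a slice is carried or flung out over a pan instead of dropping off the end of the board (its middle more than 40 mm past the end while still above the level of the board's top) ((height (world z) of slice_1 above 0.113 m and (y of slice_1 in the frame of station above 0.22 m or y of slice_1 in the frame of station below -0.22 m)) or (height (world z) of slice_2 above 0.113 m and (y of slice_2 in the frame of station above 0.22 m or y of slice_2 in the frame of station below -0.22 m)) or (height (world z) of slice_3 above 0.113 m and (y of slice_3 in the frame of station above 0.22 m or y of slice_3 in the frame of station below -0.22 m)) or (height (world z) of slice_4 above 0.113 m and (y of slice_4 in the frame of station above 0.22 m or y of slice_4 in the frame of station below -0.22 m))).
It fails at once if the bowl is moved more than 25 mm or tipped (distance of bowl from where it was at the start of the episode above 0.025 m or angle between bowl's own z axis and vertical above 0.3 rad).
It fails at once if the courgette, the knife or the pepper mill is moved more than 25 mm (distance of any of courgette, knife, pepper_mill from where it was at the start of the episode above 0.025 m).
It also fails if it takes over 58 s, if anything falls off the work surface, if the arm or the gripper's body presses on something with over 40 N, if the wrist force passes 120 N, or if a joint passes its speed limit or range.

## Working session

There is one attempt and no reset: what is moved stays moved. The work goes in short steps, Python scripts to look and compute and a tool call to move; the robot and the scene stay as the last step left them, time stands still between calls to the robot, and variables do not carry over. Pictures are saved under pics/ and viewed, at most 10 in all, crops included, and the job is handed in when it is done.

Besides the shell and the picture viewer there is one more tool, called after "Emit:" by a JSON object that holds its "fn" and its "kwargs", one argument or row to a line. jog_arm: Moves the arm, as the interface text tells. Its arguments: {"type":"object","properties":{"motion":{"type":"array"},"gripper":{"type":"number"}},"required":["motion"]}

```bash
mkdir -p pics
python3 - <<'E'
from plant import *
import cv2
for n in("top","side"):
    cv2.imwrite(f"pics/{n}0.png",snapshot(n)); c=calibration(n); print(n,c)
print(read_state())
E
```

```text
top {'K': array([[515.53930087,   0.        , 323.45087155],
       [  0.        , 515.53930087, 233.46035541],
       [  0.        ,   0.        ,   1.        ]]), 'dist': array([-0.03895919,  0.        ,  0.        ,  0.        ,  0.        ]), 'rvec': array([ 2.13790491, -2.08623969,  0.2279263 ]), 'tvec': array([-0.04365805,  0.63897273,  1.39622448])}
side {'K': array([[567.60167921,   0.        , 323.08225869],
       [  0.        , 567.60167921, 241.38128747],
       [  0.        ,   0.        ,   1.        ]]), 'dist': array([-0.18638388,  0.        ,  0.        ,  0.        ,  0.        ]), 'rvec': array([ 2.1513399 , -0.3084867 ,  0.15835445]), 'tvec': array([-0.59753889,  0.16530617,  1.72749064])}
{'time': 0.1, 'joint_positions': array([-7.02118515e+01,  2.02602420e+01,  9.36251798e+01, -2.79251618e-04,
        6.61884468e+01, -1.38689571e-01]), 'qd': array([ 0.01658165, -0.0565969 , -0.09365171,  0.06936763, -0.05951093,
        0.10149332]), 'tau': array([ 2.56297229e-03, -6.06354547e+01, -3.42822325e+01,  2.93695230e-04,
        3.81201535e-03,  2.74489065e-05]), 'ee_pos': array([ 0.21285128, -0.58717487,  0.23061525]), 'tcp_rot': array([-1.79926131e+02,  7.65296231e-05,  1.99269510e+01]), 'wrist_force': array([ 0.4857211 ,  0.62867418, -0.00070198]), 'wrist_torque': array([ 0.01359553,  0.00678974, -0.0453396 ]), 'gripper_force': 0.0, 'width': 1.002644456596244}
```

View pics/top0.png

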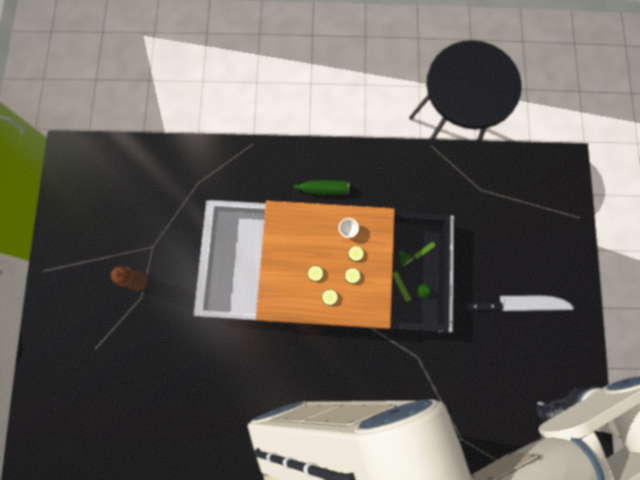

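View pics/side0.png

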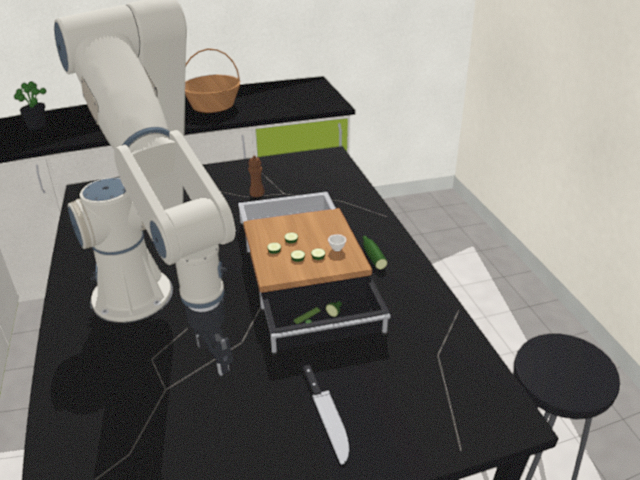

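The top view shows the steel pan left of the board (columns 195–262) and the scrap pan on its right. The slices are near (356,254), (352,276), (316,273) and (330,297), the bowl is at (348,228), and the board corners are at about (265,202), (395,208), (392,327) and (258,320).

```bash
cat > h.py <<'E'
import cv2, numpy as np
from plant import *
def ray(n,uv,z):
    c=calibration(n); R=cv2.Rodrigues(c["rvec"])[0]; t=c["tvec"]
    p=cv2.undistortPoints(np.array(uv,float).reshape(-1,1,2),c["K"],c["dist"]).reshape(-1,2)
    d=np.c_[p,np.ones(len(p))]@R; o=-R.T@t
    return o+d*((z-o[2])/d[:,2])[:,None]
def blobs(m,lo,hi):
    n,_,s,c=cv2.connectedComponentsWithStats(m.astype(np.uint8))
    return [(s[i,4],c[i]) for i in range(1,n) if lo<s[i,4]<hi]
def slices(img):
    h=cv2.cvtColor(img,cv2.COLOR_BGR2HSV)
    return cv2.inRange(h,(26,50,130),(45,200,255))>0
def board(img):
    h=cv2.cvtColor(img,cv2.COLOR_BGR2HSV)
    m=cv2.inRange(h,(5,120,110),(22,255,255))
    m=cv2.morphologyEx(m,cv2.MORPH_CLOSE,np.ones((25,25)))
    k=max(cv2.findContours(m,0,2)[0],key=cv2.contourArea)
    return cv2.boxPoints(cv2.minAreaRect(k)),cv2.approxPolyDP(k,8,True).reshape(-1,2)
E
python3 - <<'E'
from h import *
np.set_printoptions(precision=4,suppress=True)
im=cv2.imread("pics/top0.png")
bx,ap=board(im); print(bx,ap)
P=ray("top",bx,.11)[:,:2]; print(P, "sides",np.linalg.norm(P-np.roll(P,-1,0),axis=1))
A=ray("top",ap,.11)[:,:2]; print("approx",A,np.linalg.norm(A-np.roll(A,-1,0),axis=1))
c=P.mean(0); e=[P[i]-P[(i+1)%4] for i in range(4)]
y=max(e,key=np.linalg.norm); y=y*np.sign(y[1]); y/=np.linalg.norm(y); x=np.array([y[1],-y[0]])
print("c",c,"yaw",np.degrees(np.arctan2(x[1],x[0])))
for n,i in(("top",im),("side",cv2.imread("pics/side0.png"))):
  for a,u in blobs(slices(i),15,400):
    w=ray(n,[u],.124)[0,:2]; print(n,a,u,w,"st",(w-c)@x,(w-c)@y)
h=cv2.cvtColor(im,cv2.COLOR_BGR2HSV)
m=(h[...,1]<70)&(h[...,2]>120); m[:205]=0;m[245:]=0;m[:,:330]=0;m[:,370:]=0
for a,u in blobs(m,50,900):
    w=ray("top",[u],.145)[0,:2]; print("bowl",a,u,w,(w-c)@x,(w-c)@y)
E
```

```text
[[255.8755 319.9922]
 [263.4125 199.4008]
 [397.3892 207.7743]
 [389.8522 328.3658]] [[266 200]
 [256 319]
 [389 327]
 [394 209]]
[[ 0.3907  0.1463]
 [ 0.7239  0.1421]
 [ 0.7093 -0.2325]
 [ 0.3773 -0.2106]] sides [0.3332 0.3749 0.3327 0.3571]
approx [[ 0.7223  0.1348]
 [ 0.3934  0.1461]
 [ 0.3808 -0.2083]
 [ 0.7055 -0.223 ]] [0.3292 0.3546 0.325  0.3582]
c [ 0.5503 -0.0386] yaw -2.2325637463690793
top 42 [427.5    247.7143] [ 0.5953 -0.3118] st 0.05560545958271639 -0.27118649878386947
top 178 [355.7247 253.2528] [ 0.5752 -0.1166] st 0.027940067691927462 -0.07689196671822883
top 182 [315.1538 273.0989] [ 0.5185 -0.0082] st -0.032985827492099655 0.029150140136312237
top 181 [352.2376 275.4807] [ 0.5145 -0.1079] st -0.03309035789171057 -0.07056509035343479
top 184 [329.5109 297.0109] [ 0.4554 -0.0481] st -0.0944385269974684 -0.013171756837698605
side 24 [290.6667 237.75  ] [ 0.5135 -0.0149] st -0.03772368312327318 0.02233245925646699
side 41 [274.0244 247.4146] [ 0.4527 -0.0517] st -0.09706392305733587 -0.01680392833752008
side 25 [297.52 255.72] [ 0.5106 -0.1138] st -0.03671828834096274 -0.0765956772148121
side 21 [318.381  254.1429] [ 0.5722 -0.1236] st 0.025211341974228963 -0.084003652013925
side 16 [317.8125 252.    ] [ 0.5736 -0.1125] st 0.026154440240120095 -0.07286052558007491
side 16 [297.5   253.875] [ 0.5129 -0.1046] st -0.0348370939492656 -0.06735133460744842
side 81 [380.963  263.4198] [ 0.7344 -0.2202] st 0.19105158812356868 -0.17424987293378236
side 86 [331.4302 310.0349] [ 0.5363 -0.3755] st -0.0008627964713456646 -0.33712503560194723
bowl 307 [348.5016 227.5798] [ 0.6412 -0.095 ] 0.09303241029025341 -0.052728560045125064
```

Emit:
{"fn": "jog_arm", "kwargs": {
  "motion": [
    [[0.03, -0.03, 0], -0.03],
    [[0.09, -0.09, 0], -0.1],
    [[0.17, -0.17, 0], -0.19],
    [[0.25, -0.25, 0], -0.28],
    [[0.33, -0.33, 0], -0.37],
    [[0.41, -0.41, 0], -0.46],
    [[0.49, -0.49, 0], -0.55],
    [[0.57, -0.57, 0], -0.64],
    [[0.65, -0.65, 0], -0.72],
    [[0.73, -0.73, 0], -0.755],
    [[0.81, -0.81, 0], -0.755],
    [[0.87, -0.87, 0], -0.755],
    [[0.9, -0.9, 0], -0.755],
    [[0.9, -0.9, 0], -0.755],
    [[0.9, -0.9, 0], -0.755]
  ],
  "gripper": -0.45
}}

```text
time: 1.6
ee_pos: [0.4282, -0.1259, 0.2311]
tcp_rot: [-180.0, 0.0, 88.0]
wrist_force: [-0.0, -0.7, -0.2]
width: 0.278
gripper_force: 0.0
```

Emit:
{"fn": "jog_arm", "kwargs": {
  "motion": [
    [[0.05, 0.03, 0], 0],
    [[0.097, 0.061, 0.05], 0],
    [[0.097, 0.061, 0.13], 0],
    [[0.097, 0.061, 0.2], 0],
    [[0.097, 0.061, 0.25], 0],
    [[0.097, 0.061, 0.28], 0],
    [[0.097, 0.061, 0.29], 0],
    [[0.097, 0.061, 0.29], 0]
  ]
}}

```text
time: 2.4
ee_pos: [0.4545, -0.0891, 0.1153]
tcp_rot: [-180.0, -0.0, 87.8]
wrist_force: [0.6, 1.2, 1.1]
width: 0.269
gripper_force: 0.0
```

Run:
```python
from h import *
t=snapshot("top"); s=snapshot("side")
a=cv2.resize(t[190:340,240:410],None,fx=2.3,fy=2.3,interpolation=2); b=cv2.resize(s[170:310,220:390],(a.shape[1],a.shape[0]),interpolation=2)
cv2.imwrite("pics/a1.png",np.hstack([a,b]))
```

```text
(no output)
```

View pics/a1.png

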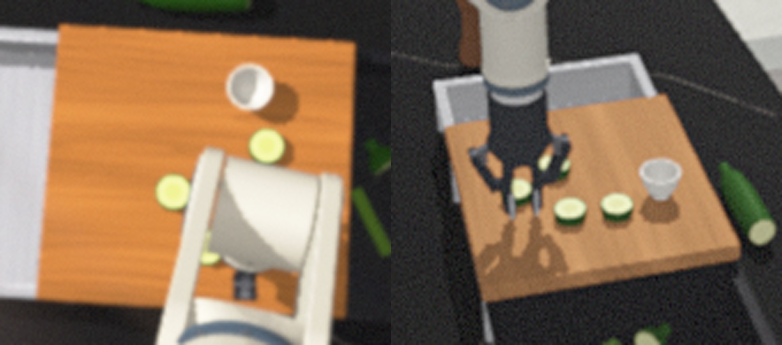

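The fingers straddle the slice's centre line, tips just above the board and about 12 mm behind the slice at crop (210,250). The bowl is well clear.

Emit:
{"fn": "jog_arm", "kwargs": {
  "motion": [
    [[0.02, 0, 0], 0],
    [[0.05, 0, 0], 0],
    [[0.08, 0, 0], 0],
    [[0.11, 0, 0], 0],
    [[0.14, 0, 0], 0],
    [[0.17, 0, 0], 0],
    [[0.2, 0, 0], 0],
    [[0.23, 0, 0], 0],
    [[0.26, 0, 0], 0],
    [[0.29, 0, 0], 0],
    [[0.32, 0, 0], 0],
    [[0.35, 0, 0], 0],
    [[0.38, 0, 0], 0],
    [[0.41, 0, 0], 0],
    [[0.44, 0, 0], 0],
    [[0.465, 0, 0], 0],
    [[0.49, 0, 0], 0],
    [[0.515, 0, 0], 0],
    [[0.54, 0, 0], 0],
    [[0.555, 0, 0], 0]
  ]
}}

```text
time: 4.5
ee_pos: [0.4629, 0.1342, 0.1153]
tcp_rot: [180.0, -0.0, 87.9]
wrist_force: [-0.2, -0.8, -0.3]
width: 0.275
gripper_force: 0.0
```

Run:
```python
from h import *
t=snapshot("top"); s=snapshot("side")
a=cv2.resize(t[190:340,190:410],None,fx=1.8,fy=1.8,interpolation=2); b=cv2.resize(s[170:310,220:390],(a.shape[1],a.shape[0]),interpolation=2)
cv2.imwrite("pics/a2.png",np.hstack([a,b]))
```

```text
(no output)
```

View pics/a2.png

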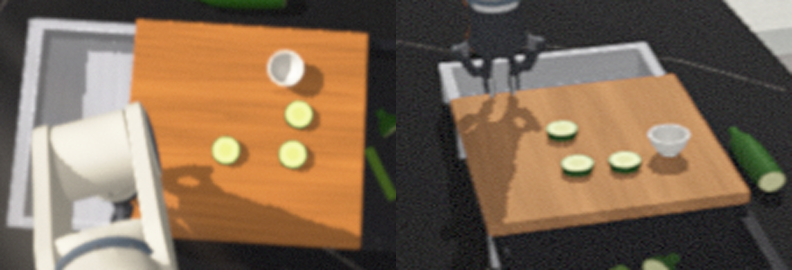

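The board now holds only three slices, at crop positions (226,151), (292,154) and (298,114), and the bowl is unmoved. The first slice has gone over the steel-pan end. Next I go behind the front slice of the two-slice row.

Emit:
{"fn": "jog_arm", "kwargs": {
  "motion": [
    [[0, 0, -0.05], 0],
    [[-0.02, 0.02, -0.1], 0],
    [[-0.08, 0.06, -0.12], 0],
    [[-0.18, 0.1, -0.12], 0],
    [[-0.28, 0.14, -0.12], 0],
    [[-0.38, 0.151, -0.12], 0],
    [[-0.44, 0.151, -0.12], 0],
    [[-0.45, 0.151, -0.1], 0],
    [[-0.45, 0.151, -0.05], 0],
    [[-0.45, 0.151, -0.01], 0],
    [[-0.45, 0.151, 0], 0],
    [[-0.45, 0.151, 0], 0]
  ]
}}

```text
time: 5.8
ee_pos: [0.5159, -0.0483, 0.1146]
tcp_rot: [-179.9, -0.0, 87.9]
wrist_force: [-0.5, 1.5, 0.8]
width: 0.276
gripper_force: 0.0
```

Emit:
{"fn": "jog_arm", "kwargs": {
  "motion": [
    [[0.02, 0, 0], 0],
    [[0.05, 0, 0], 0],
    [[0.08, 0, 0], 0],
    [[0.11, 0, 0], 0],
    [[0.14, 0, 0], 0],
    [[0.17, 0, 0], 0],
    [[0.2, 0, 0], 0],
    [[0.23, 0, 0], 0],
    [[0.26, 0, 0], 0],
    [[0.29, 0, 0], 0],
    [[0.32, 0, 0], 0],
    [[0.345, 0, 0], 0],
    [[0.37, 0, 0], 0],
    [[0.395, 0, 0], 0],
    [[0.42, 0, 0], 0],
    [[0.44, 0, 0], 0],
    [[0.452, 0, 0], 0],
    [[0.455, 0, 0], 0]
  ]
}}

```text
time: 7.6
ee_pos: [0.5232, 0.1336, 0.1153]
tcp_rot: [-180.0, -0.0, 87.9]
wrist_force: [0.1, -0.8, 0.3]
width: 0.271
gripper_force: 0.0
```

Emit:
{"fn": "jog_arm", "kwargs": {
  "motion": [
    [[0, 0, -0.05], 0],
    [[-0.03, 0, -0.1], 0],
    [[-0.1, 0, -0.12], 0],
    [[-0.2, 0, -0.12], 0],
    [[-0.3, 0, -0.12], 0],
    [[-0.4, 0, -0.12], 0],
    [[-0.5, 0, -0.12], 0],
    [[-0.6, 0, -0.12], 0],
    [[-0.68, 0, -0.12], 0],
    [[-0.705, 0, -0.12], 0],
    [[-0.705, 0, -0.09], 0],
    [[-0.705, 0, -0.04], 0],
    [[-0.705, 0, -0.01], 0],
    [[-0.705, 0, 0], 0],
    [[-0.705, 0, 0], 0]
  ]
}}

```text
time: 9.1
ee_pos: [0.5123, -0.1478, 0.1145]
tcp_rot: [-179.9, -0.0, 87.9]
wrist_force: [-0.5, -0.0, -0.1]
width: 0.275
gripper_force: 0.0
```

Run:
```python
from h import *
t=snapshot("top"); s=snapshot("side")
a=cv2.resize(t[190:340,190:410],None,fx=1.8,fy=1.8,interpolation=2); b=cv2.resize(s[170:310,220:390],(a.shape[1],a.shape[0]),interpolation=2)
cv2.imwrite("pics/a3.png",np.hstack([a,b]))
```

```text
(no output)
```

View pics/a3.png

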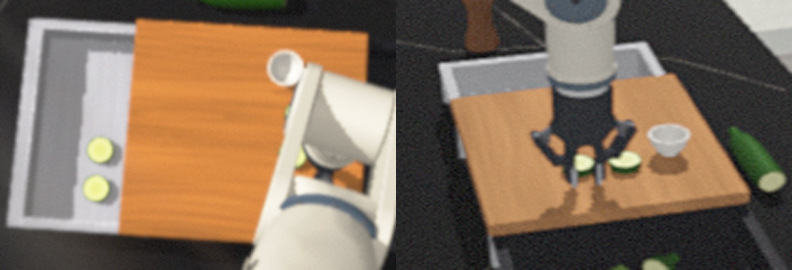

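Two slices lie flat in the steel pan, at crop (100,150) and (96,188). The fingers stand behind the third slice, clear of the fourth and of the bowl.

Emit:
{"fn": "jog_arm", "kwargs": {
  "motion": [
    [[0.02, 0, 0], 0],
    [[0.05, 0, 0], 0],
    [[0.08, 0, 0], 0],
    [[0.11, 0, 0], 0],
    [[0.14, 0, 0], 0],
    [[0.17, 0, 0], 0],
    [[0.2, 0, 0], 0],
    [[0.23, 0, 0], 0],
    [[0.26, 0, 0], 0],
    [[0.29, 0, 0], 0],
    [[0.32, 0, 0], 0],
    [[0.35, 0, 0], 0],
    [[0.38, 0, 0], 0],
    [[0.4, 0, 0], 0]
  ]
}}

```text
time: 10.6
ee_pos: [0.5188, 0.0123, 0.1153]
tcp_rot: [180.0, -0.0, 87.9]
wrist_force: [-0.8, 0.1, -0.1]
width: 0.276
gripper_force: 0.1
```

Emit:
{"fn": "jog_arm", "kwargs": {
  "motion": [
    [[0.03, 0, 0], 0],
    [[0.06, 0, 0], 0],
    [[0.09, 0, 0], 0],
    [[0.12, 0, 0], 0],
    [[0.15, 0, 0], 0],
    [[0.175, 0, 0], 0],
    [[0.2, 0, 0], 0],
    [[0.225, 0, 0], 0],
    [[0.25, 0, 0], 0],
    [[0.275, 0, 0], 0],
    [[0.295, 0, 0], 0],
    [[0.305, 0, 0], 0]
  ]
}}

```text
time: 11.8
ee_pos: [0.5233, 0.1339, 0.1153]
tcp_rot: [180.0, -0.0, 87.9]
wrist_force: [0.4, 0.1, 0.2]
width: 0.274
gripper_force: 0.0
```

Emit:
{"fn": "jog_arm", "kwargs": {
  "motion": [
    [[0, 0, -0.05], 0],
    [[-0.03, 0, -0.12], 0],
    [[-0.1, 0.01, -0.15], 0],
    [[-0.2, 0.03, -0.15], 0],
    [[-0.3, 0.05, -0.15], 0],
    [[-0.4, 0.07, -0.15], 0],
    [[-0.5, 0.09, -0.15], 0],
    [[-0.6, 0.12, -0.15], 0],
    [[-0.69, 0.137, -0.15], 0],
    [[-0.72, 0.137, -0.15], 0],
    [[-0.72, 0.137, -0.12], 0],
    [[-0.72, 0.137, -0.06], 0],
    [[-0.72, 0.137, -0.02], 0],
    [[-0.72, 0.137, 0], 0],
    [[-0.72, 0.137, 0], 0]
  ]
}}

```text
time: 13.3
ee_pos: [0.5662, -0.1553, 0.1138]
tcp_rot: [-179.8, -0.1, 87.9]
wrist_force: [0.2, -0.2, 0.3]
width: 0.274
gripper_force: 0.0
```

Run:
```python
from h import *
t=snapshot("top"); s=snapshot("side")
a=cv2.resize(t[190:340,190:410],None,fx=1.8,fy=1.8,interpolation=2); b=cv2.resize(s[170:310,220:390],(a.shape[1],a.shape[0]),interpolation=2)
cv2.imwrite("pics/a4.png",np.hstack([a,b]))
```

```text
(no output)
```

View pics/a4.png

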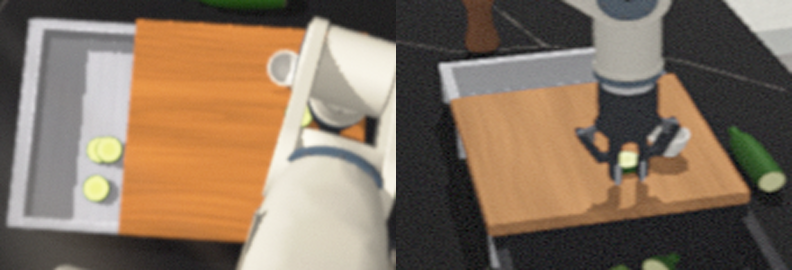

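Three slices lie in the pan, two of them overlapping at (104,150). The fingers are behind the last slice. I push it while easing away from the bowl.

Emit:
{"fn": "jog_arm", "kwargs": {
  "motion": [
    [[0.02, 0, 0], 0],
    [[0.045, -0.005, 0], 0],
    [[0.07, -0.01, 0], 0],
    [[0.095, -0.015, 0], 0],
    [[0.12, -0.018, 0], 0],
    [[0.15, -0.02, 0], 0],
    [[0.18, -0.02, 0], 0],
    [[0.21, -0.02, 0], 0],
    [[0.24, -0.02, 0], 0],
    [[0.27, -0.02, 0], 0],
    [[0.3, -0.02, 0], 0],
    [[0.33, -0.02, 0], 0],
    [[0.36, -0.02, 0], 0],
    [[0.39, -0.02, 0], 0],
    [[0.41, -0.02, 0], 0]
  ]
}}

```text
time: 14.9
ee_pos: [0.5655, 0.0085, 0.1153]
tcp_rot: [180.0, -0.0, 87.9]
wrist_force: [-0.1, 0.4, -0.2]
width: 0.273
gripper_force: 0.1
```

Emit:
{"fn": "jog_arm", "kwargs": {
  "motion": [
    [[0.03, 0, 0], 0],
    [[0.06, 0, 0], 0],
    [[0.09, 0, 0], 0],
    [[0.12, 0, 0], 0],
    [[0.15, 0, 0], 0],
    [[0.175, 0, 0], 0],
    [[0.2, 0, 0], 0],
    [[0.225, 0, 0], 0],
    [[0.25, 0, 0], 0],
    [[0.275, 0, 0], 0],
    [[0.295, 0, 0], 0],
    [[0.312, 0, 0], 0],
    [[0.312, 0, 0], 0]
  ]
}}

```text
time: 16.2
ee_pos: [0.5701, 0.1329, 0.1153]
tcp_rot: [180.0, -0.0, 87.9]
wrist_force: [0.2, -0.3, 0.8]
width: 0.276
gripper_force: 0.0
```

Emit:
{"fn": "jog_arm", "kwargs": {
  "motion": [
    [[0, 0, -0.05], 0],
    [[-0.03, 0, -0.12], 0],
    [[-0.1, -0.05, -0.2], 0],
    [[-0.2, -0.1, -0.25], 0],
    [[-0.3, -0.2, -0.3], 0],
    [[-0.4, -0.25, -0.3], 0],
    [[-0.5, -0.3, -0.3], 0],
    [[-0.6, -0.35, -0.3], 0],
    [[-0.7, -0.4, -0.3], 0],
    [[-0.8, -0.43, -0.3], 0],
    [[-0.9, -0.45, -0.3], 0],
    [[-0.95, -0.45, -0.3], 0],
    [[-0.95, -0.45, -0.3], 0],
    [[-0.95, -0.45, -0.3], 0],
    [[-0.95, -0.45, -0.3], 0]
  ]
}}

```text
time: 17.7
ee_pos: [0.376, -0.2401, 0.2351]
tcp_rot: [-180.0, -0.0, 87.9]
wrist_force: [0.1, -0.0, -0.2]
width: 0.274
gripper_force: 0.0
```

Run:
```python
from h import *
np.set_printoptions(precision=4,suppress=True)
t=snapshot("top"); s=snapshot("side")
a=cv2.resize(t[190:340,190:410],None,fx=1.8,fy=1.8,interpolation=2); b=cv2.resize(s[170:310,220:390],(a.shape[1],a.shape[0]),interpolation=2)
cv2.imwrite("pics/a5.png",np.hstack([a,b]))
for q,u in blobs(slices(t),30,800): print(q,u,ray("top",[u],.035)[0])
h=cv2.cvtColor(t,cv2.COLOR_BGR2HSV)
m=(h[...,1]<70)&(h[...,2]>120); m[:205]=0;m[245:]=0;m[:,:330]=0;m[:,370:]=0
for q,u in blobs(m,50,900): print("bowl",q,u,ray("top",[u],.145)[0])
```

```text
41 [427.4634 247.7073] [ 0.6123 -0.3302  0.035 ]
412 [247.7039 266.7112] [0.544  0.1866 0.035 ]
170 [243.1765 294.3706] [0.4646 0.1952 0.035 ]
bowl 307 [348.5342 227.5668] [ 0.6412 -0.095   0.145 ]
```

View pics/a5.png

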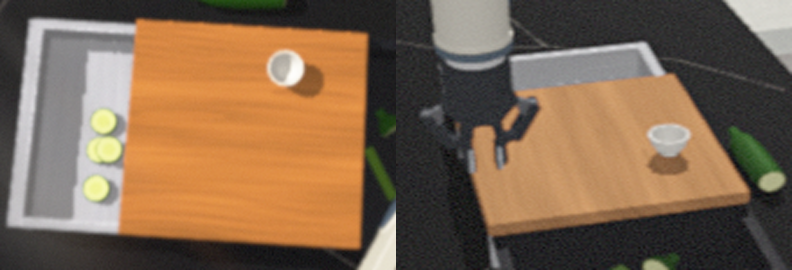

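All four slices are in the steel pan's well: (103,122), two overlapping at (104,150), and (96,188). The board is empty apart from the bowl, which hasn't moved, and the hand is clear.

```bash
python3 -c "
from plant import *
print(close_job())"
```

```text
the job is handed in; nothing more can be done
None
```

I swept all four slices off the board's end into the steel pan, the bowl hasn't moved, the hand is clear, and I handed the job in at about 18 s of the 58 s allowed (no verdict was returned).

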